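# Fetch the finished print from behind the resin bottles for curing

### The arm

A 6-joint arm with a two-finger parallel gripper is mounted at the origin on the work surface. World frame = base frame: x ahead of the robot, y to its left, z up, the work surface at z = 0. Lengths are in m, angles in rad, forces in N, time in s.
With the tool pointing down it reaches from about 0.25 to 0.725 m from the base axis. Payload 4 kg.
Tool frame: the origin (TCP) lies midway between the tips of the shut fingers; the grasp point (between the pads) lies 19 mm behind it; y points along the fingers, z is the direction in which the jaws open and shut, and the axes are right-handed (so a half turn about y gives the same grasp; the last joint's range is limited). The gripper opens to 85 mm and grips with 20 to 120 N. Pads are 22 mm wide; open, the fingers measure 114 mm over their backs; the gripper's body (76 mm by 85 mm) begins 54 mm behind the grasp point. The pads swing forward as they close: fully open they stand 13 mm farther back than shut.
Start: joints at [1.22, 0.241, 0.005, 1.335, 0, 1.571], TCP at [0.172, 0.47, 0.211] pointing down, gripper open.
Joint ranges: [-2.72, 2.72], [-1.05, 1.87], [-1.09, 1.28], [-1.99, 2.15], [-1.42, 1.44], [-3.14, 3.14]. Speed limits (rad/s): [2.79, 2.79, 3.14, 3.14, 3.14, 3.14].

### API

Orientations are given as a unit quaternion [x, y, z, w].
In Python, from workcell import bot gives the robot as it stands. The module is installed in compiled form; this text tells all that it offers.
- The arm moves only by the shell command python3 -m handwheel 'ROWS' [OPENING]. ROWS is JSON, a list of rows, each a list of 6 numbers: the shift along the tool's x, y, z in units of 25 mm (1.0 is 25 mm), then the turn, a rotation vector about the tool's x, y, z in units of 10 degrees (1.0 is 10 degrees). A call has exactly 5 rows; each row is the pose to reach, as a shift and turn from the pose commanded when the call began, along the tool's axes at that moment; what a row does not reach only later rows make up. A row lasts 1/8 s, in which the tool goes at most 62.5 mm and 10.7 degrees, less where a joint would pass 70% of its speed; a pose out of reach is approached as far as the arm can. A call with a gripper value outside its range is refused whole. OPENING is the gripper command: -1 is shut, 1 is fully open, values between are in proportion, set as the call begins (- or left out, the last holds). The fingers move at their own pace and stop on an object; the grip force is fixed at half the most. Time passes only in rows, so rows that repeat a pose let the fingers close, or fill a call up. It gives the time, the measured TCP pose, the force and the opening at its end, in the units of the state.
- bot.get_obs(): the state, without advancing time (a new reading comes with each control period).
- bot.camera(name): name is "scene" or "top" or "wrist"; returns a dict with "color" (384x512x3 uint8, red, green, blue), "fx", "fy", "cx", "cy" (pixels), "dist_coeffs" ([k1, k2, p1, p2, k3] as OpenCV has them; the pictures are not rectified), "rvec" (rotation vector, rad) and "tvec" (3), from world to camera coordinates, as OpenCV has them. Camera axes: x right, y down, z forward; pixel columns grow to the right and rows downward; lengths in m; the calibration is good to about 2 mm. A picture is of the moment at which its call begins. There is no depth.
- bot.job_done(): hands the job in, once; it reports no verdict.
The state is a dict: "clock": time; "joint_pos": joint angles; "joint_vel": joint speeds; "tau": joint torques, N m; "eef_pos": TCP position; "tool_rot": TCP orientation; "ft_force": force on the tool from outside, world axes, zero at the start; "ft_torque": the same for the moment, N m; "grip_width": finger opening in m.
Only numpy, scipy, OpenCV 4.12 (cv2) and the standard library are available. Lean on these libraries where they do the work, as an engineer would, in place of code of your own. Each camera call takes 0.05 s, during which the arm holds its last target.

### The job

Clear both resin bottles out of the white caddy into the yellow drip tray, and only then take the black lattice print from behind them and set it upright on the middle of the curing turntable. After that put each bottle back in the caddy, standing centred on the round pad of its own colour. Do not knock a bottle over, and leave the white cup and the scraper where they are.

Things in the scene. Friction and masses are not known exactly. Their poses are not given: they have to be found in the camera images.
- bottle_red: Loose closed black resin bottle with red label band and red screw cap, about 0.2-0.4 kg. Round: body 54 mm diameter from the bottom to 95 mm up, shoulder narrowing to a 32 mm neck at 108 mm, cap 36 mm diameter from 113 to 145 mm (the top). Origin: centre of its underside; z up along the bottle. It starts upright on the red pad.
- bottle_blue: Loose closed black resin bottle, the same shape as the red one, with blue label band and blue cap. Origin: centre of its underside; z up along the bottle. It starts upright on the blue pad.
- pad_red: Fixed red disc, 72 mm diameter, 3 mm thick, on the caddy's floor: the red bottle's place. Origin: centre of its underside (its top is 3 mm higher). Its centre is 110 mm from the other pad's; the pads change sides from start to start.
- pad_blue: Fixed blue disc, 72 mm diameter, 3 mm thick, on the caddy's floor: the blue bottle's place. Origin: centre of its underside (its top is 3 mm higher).
- print: Loose black 3D-printed lattice beam, 28 mm (its x) by 84 mm (its y, long) by 42 mm high, about 60 g, lying in the caddy behind the bottles, long side roughly parallel to the caddy's back wall. Its open lattice top, bottom plate and three full-width upright posts (one in the middle) are all 28 mm wide and stiff, so it is gripped across its x, at mid-length. Origin: centre of its underside; z up. The gap to the bottles is only 8 to 25 mm.
- caddy: Fixed white tray, 160 mm (its x, pointing away from the robot) by 220 mm (its y), floor 6 mm thick, 5 mm thick rim 12 mm high, but 30 mm high along the back (+x). Origin: centre of its underside. The two pads lie at x = -35 mm, y = +/-55 mm in its frame; the print starts near x = +25 mm, y = 0.
- tray: Fixed yellow drip tray, the side area: 220 mm (its x) by 150 mm (its y), floor 4 mm thick, 4 mm thick rim, 15 mm high overall. Origin: centre of its underside. It takes both bottles, anywhere inside. Left or right of the caddy.
- turntable: Fixed curing turntable on the other side of the caddy: grey base 180 x 180 mm, round aluminium platter of 140 mm diameter whose top is 35 mm above the origin; four posts of 12 mm diameter at its corners (80 mm in x and y from the centre), 56 mm high overall. Origin: centre of the base's underside, on the platter's axis.
- cup: Bystander: loose white plastic cup, 64 mm wide at the rim, 50 mm high, standing in front of the caddy (robot side). Origin: centre of its underside. Leave it alone.
- scraper: Bystander: loose scraper with an orange handle and a steel blade, 190 mm long along its x, 50 mm wide, 14 mm high, lying behind the caddy. Origin: on its underside, where handle and shaft meet. Leave it alone.

How it is judged:
By the outcome, as a careful person would: the job done as asked, in the order asked, and still so for the second after the job is handed in, with the robot touching nothing.
It also fails if it takes over 138 s, if anything falls off the work surface, if the arm or the gripper's body presses on something with over 40 N, if the wrist force passes 120 N, or if a joint passes its speed limit or range.

## Working session

There is one attempt and no reset: what is moved stays moved. The work goes in short steps, Python scripts to look and compute and a shell command to move; the robot and the scene stay as the last step left them, time stands still between calls to the robot, and variables do not carry over. Pictures are saved under pics/ and viewed, and the job is handed in when it is done.

```bash
mkdir -p pics; cat > h.py <<'E'
import numpy as np, cv2
from workcell import bot
from scipy.spatial.transform import Rotation as R
def cam(n,save=None):
    c=bot.camera(n)
    c['K']=np.array([[c['fx'],0,c['cx']],[0,c['fy'],c['cy']],[0,0,1.]])
    c['Rm']=cv2.Rodrigues(np.array(c['rvec'],float))[0]; c['t']=np.array(c['tvec'],float).ravel()
    c['d']=np.array(c['dist_coeffs'],float)
    if save: cv2.imwrite('pics/'+save,c['color'][:,:,::-1])
    return c
def ray(c,u,v):
    p=cv2.undistortPoints(np.array([[[u,v]]],float),c['K'],c['d'])[0,0]
    return -c['Rm'].T@c['t'], c['Rm'].T@np.array([p[0],p[1],1])
def on(c,u,v,z):
    o,d=ray(c,u,v); return o+d*(z-o[2])/d[2]
def proj(c,P):
    return cv2.projectPoints(np.atleast_2d(np.array(P,float)),np.array(c['rvec'],float),c['t'],c['K'],c['d'])[0][:,0]
E
python3 - <<'E'
from h import *
for n in ['scene','top','wrist']:
    c=cam(n,n+'0.png'); print(n,-c['Rm'].T@c['t'],c['Rm'][2])
o=bot.get_obs(); print(o); print(R.from_quat(o['tool_rot']).as_matrix().round(3))
E
```

```text
scene [1.38059276 0.29216786 0.56419846] [-0.80019525 -0.29607343 -0.52156312]
top [ 0.52414549 -0.02295679  0.90667295] [ 0.08835138  0.01396319 -0.9959915 ]
wrist [0.09812542 0.49647867 0.37192215] [ 0.28647003 -0.10695772 -0.95210029]
{'clock': 0.15, 'joint_pos': array([ 1.22000663e+00,  2.41259366e-01,  4.00652292e-03,  1.33520998e+00,
       -5.29129251e-07,  1.57080294e+00]), 'joint_vel': array([ 0.0003319 , -0.00131691,  0.00309984,  0.00093197,  0.00049951,
       -0.0002091 ]), 'tau': array([-6.69007331e-04, -3.72634792e+01,  2.52639180e+01,  1.24203006e-02,
       -6.60821252e-05, -2.51129507e-06]), 'eef_pos': array([0.17163775, 0.46905293, 0.21059742]), 'tool_rot': array([ 0.69683769, -0.12349285,  0.1232876 , -0.69567731]), 'ft_force': array([-0.37086194,  0.80381035,  0.11612893]), 'ft_torque': array([ 0.01476751, -0.03013793,  0.0354055 ]), 'grip_width': 0.08529749688962585}
[[ 0.939 -0.001  0.344]
 [-0.344 -0.002  0.939]
 [ 0.    -1.    -0.002]]
```

View pics/top0.png

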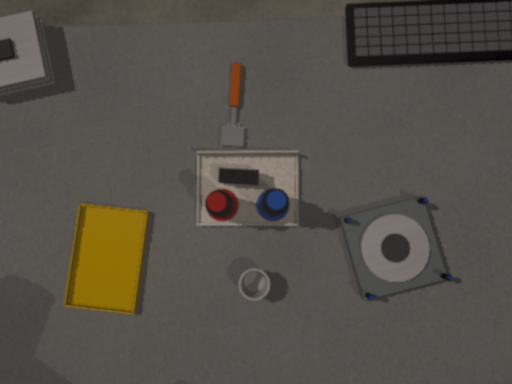

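View pics/scene0.png

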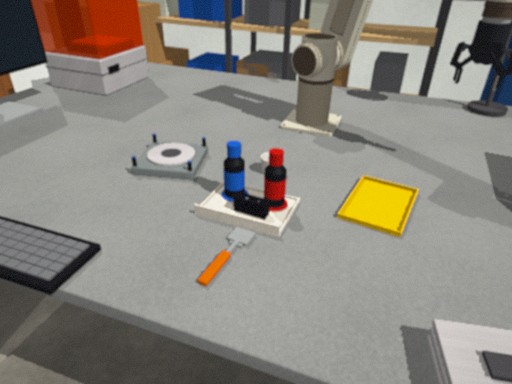

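View pics/wrist0.png

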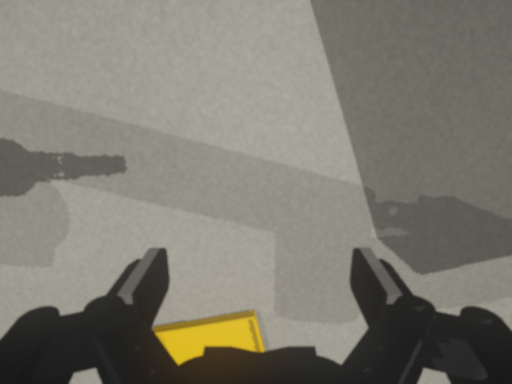

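Top view: red cap is near (217,204), blue cap (276,203), print (239,177), tray (107,258), platter (395,248), cup (255,284) and scraper (235,110). Now I'll measure them.

```bash
cat > meas.py <<'E'
from h import *
def masks(c):
    im=cv2.GaussianBlur(c['color'],(3,3),0)
    h=cv2.cvtColor(im,cv2.COLOR_RGB2HSV); H,S,V=[h[:,:,i].astype(int) for i in range(3)]
    return dict(red=((H<6)|(H>174))&(S>150)&(V>60), blue=(H>100)&(H<130)&(S>130)&(V>50), yel=(H>18)&(H<32)&(S>150)&(V>80), dark=(V<50),hsv=h)
def blobs(m,mn=20):
    n,l,s,ce=cv2.connectedComponentsWithStats(m.astype(np.uint8))
    return [(s[i],ce[i],l==i) for i in range(1,n) if s[i][4]>=mn]
E
python3 - <<'E'
from meas import *
c=cam('top'); m=masks(c)
for k in ['red','blue','yel','dark']:
    for s,ce,mm in blobs(m[k]):
        if k in('dark',) and s[4]>1500: continue
        print(k,s,ce.round(1))
for s,ce,mm in blobs(m['yel'],500):
    q=cv2.minAreaRect(np.argwhere(mm)[:,::-1].astype(np.float32)); print(q)
    b=np.array([on(c,*p,0.015)[:2] for p in cv2.boxPoints(q)]); print('tray',b.round(3),b.mean(0),[np.linalg.norm(b[i]-b[i-1]) for i in range(4)])
big=cv2.resize(c['color'][140:240,185:310],None,fx=6,fy=6,interpolation=cv2.INTER_CUBIC)
cv2.imwrite('pics/topcrop.png',big[:,:,::-1])
big=cv2.resize(c['color'][190:305,335:460],None,fx=5,fy=5,interpolation=cv2.INTER_CUBIC)
cv2.imwrite('pics/topcrop2.png',big[:,:,::-1])
E
```

```text
red [213 190  24  30 110] [228.7 206.2]
red [207 192  20  20 316] [216.4 201.7]
blue [267 190  20  20 306] [276.1 199.8]
blue [258 195   5  10  22] [259.7 199.9]
blue [260 210  24  10  60] [270.7 216.1]
yel [  64  204   85  110 7381] [106.2 258.5]
dark [493  10  13   3  20] [498.4  10.8]
dark [  0  40  15  21 247] [ 6.2 50. ]
dark [220 169  38  16 500] [238.8 176.5]
dark [262 189  27  27 202] [272.1 206.6]
dark [209 192  24  25 179] [224.8 207.2]
dark [417 198  10   6  36] [420.8 200.9]
dark [388 236  20  24 320] [397.4 246.2]
dark [440 273   9   8  52] [444.1 275.9]
dark [365 293   6   6  23] [367.3 295. ]
((105.98137664794922, 258.347412109375), (71.32441711425781, 105.74870300292969), 7.96960973739624)
tray [[0.376 0.385]
 [0.597 0.357]
 [0.571 0.204]
 [0.351 0.236]] [0.47354941 0.29579508] [np.float64(0.15104394628808934), np.float64(0.2225498488670865), np.float64(0.15471075460445496), np.float64(0.22193252280578837)]
```

View pics/topcrop.png

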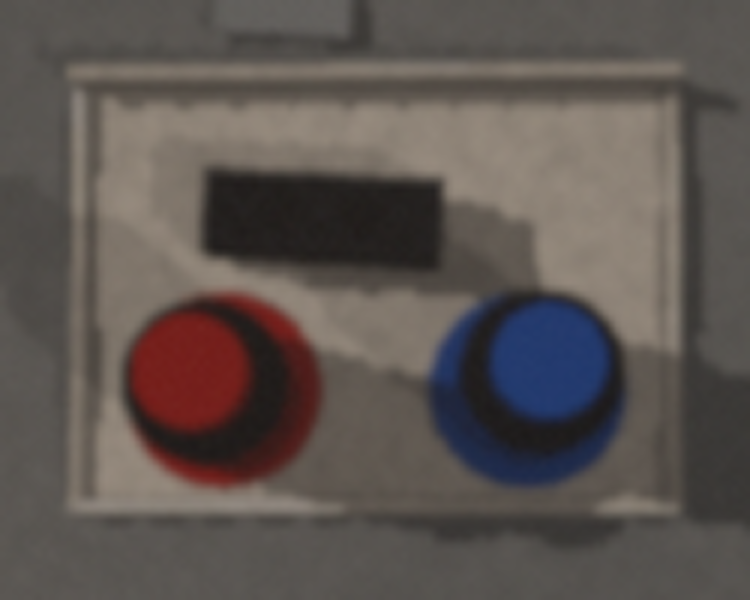

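View pics/topcrop2.png

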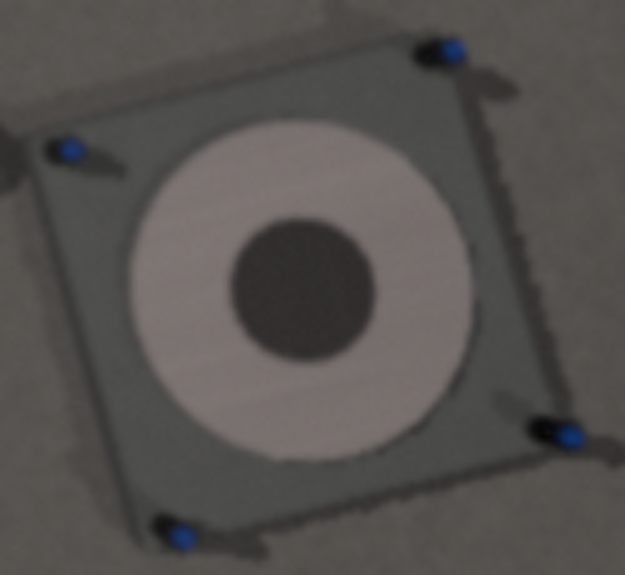

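```bash
python3 - <<'E'
from meas import *
c=cam('top')
f=lambda x,y,s,ox,oy:((x+.5)/s-.5+ox,(y+.5)/s-.5+oy)
def circ(z,pts,s,ox,oy):
    P=np.array([on(c,*f(*p,s,ox,oy),z)[:2] for p in pts]); A=np.c_[2*P,np.ones(len(P))]; x=np.linalg.lstsq(A,(P**2).sum(1),rcond=None)[0]
    return x[:2].round(4), np.sqrt(x[2]+x[:2]@x[:2])
print('padr',circ(.009,[(322,390),(225,488),(290,315),(295,458),(135,430)],6,185,140))
print('padb',circ(.009,[(430,390),(525,488),(460,315),(458,458),(600,450)],6,185,140))
m=masks(c)
caps={}
for k in['red','blue']:
    b=max([b for b in blobs(m[k]) if b[0][1]<200],key=lambda b:b[0][4]); 
    cn=max(cv2.findContours(b[2].astype(np.uint8),cv2.RETR_EXTERNAL,cv2.CHAIN_APPROX_NONE)[0],key=cv2.contourArea)
    (u,v),r=cv2.minEnclosingCircle(cn); ce=((u+b[1][0])/2,(v+b[1][1])/2)
    p=on(c,*ce,.154); print('cap',k,ce,p, 'r',np.linalg.norm(on(c,u+r,v,.154)-on(c,u,v,.154)))
b=min(blobs(m['dark'],300),key=lambda b:abs(b[1][0]-238.8)+abs(b[1][1]-176.5))
q=cv2.minAreaRect(np.argwhere(b[2])[:,::-1].astype(np.float32)); print(q)
B=np.array([on(c,*f(*p,6,185,140),.048)[:2] for p in [(207,168),(443,180),(440,270),(203,257)]]);print('print',B.round(4),B.mean(0),[np.linalg.norm(B[i]-B[i-1]).round(3) for i in range(4)])
for z in(.048,): print('cen',on(c,*b[1],z), 'yaw long', np.degrees(np.arctan2(*(B[1]+B[2]-B[0]-B[3])[::-1])))
# caddy corners at rim
B=np.array([on(c,*f(*p,6,185,140),z)[:2] for p,z in [((72,512),.012),((680,512),.012),((682,63),.03),((68,65),.03)]]);print('caddy',B.round(4),B.mean(0),[np.linalg.norm(B[i]-B[i-1]).round(3) for i in range(4)])
print('yaw',np.degrees(np.arctan2(*(B[1]-B[0])[::-1])),np.degrees(np.arctan2(*(B[2]-B[3])[::-1])))
print('platter',circ(.035,[(300,119),(472,290),(302,461),(131,285)],5,335,190))
print('hub',circ(.035,[(302,217),(375,290),(302,362),(230,290)],5,335,190))
P=np.array([on(c,*f(*p,5,335,190),.056)[:2] for p in [(70,150),(453,50),(570,436),(182,538)]]);print('posts',P.round(3),P.mean(0),[np.linalg.norm(P[i]-P[i-1]).round(3) for i in range(4)])
b=[b for b in [on(c,254.5,284.5,.05),on(c,235,135,.01)]];print('cup,scraperblade',b)
# top of frames
s=cam('scene'); big=cv2.resize(s['color'][130:250,180:310],None,fx=6,fy=6,interpolation=cv2.INTER_CUBIC); cv2.imwrite('pics/scrop.png',cv2.resize(big,None,fx=.8,fy=.8)[:,:,::-1])
E
```

```text
padr (array([0.5804, 0.0462]), np.float64(0.03560698675904944))
padb (array([ 0.5774, -0.0626]), np.float64(0.03515153011267591))
cap red (np.float64(216.39728092241893), np.float64(201.64702287504946)) [0.5766585  0.04515311 0.154     ] r 0.018176732652156073
cap blue (np.float64(276.06167762631276), np.float64(199.86357514428312)) [ 0.57669363 -0.06348519  0.154     ] r 0.018079869748632744
((238.5, 176.50001525878906), (37.69953918457031, 13.38862133026123), 3.3664608001708984)
print [[ 0.6553  0.0476]
 [ 0.6486 -0.0346]
 [ 0.6171 -0.0326]
 [ 0.6241  0.0497]] [0.63626908 0.00751701] [np.float64(0.031), np.float64(0.082), np.float64(0.032), np.float64(0.083)]
cen [0.63527834 0.00689461 0.048     ] yaw long -94.79677540585106
caddy [[ 0.5376  0.1018]
 [ 0.5313 -0.1161]
 [ 0.6905 -0.1212]
 [ 0.6967  0.0979]] [ 0.61405197 -0.00937743] [np.float64(0.159), np.float64(0.218), np.float64(0.159), np.float64(0.219)]
yaw -91.6420244369793 -91.62462271902444
platter (array([ 0.4795, -0.3114]), np.float64(0.06989494245586968))
hub (array([ 0.4792, -0.312 ]), np.float64(0.029687934899056995))
posts [[ 0.539 -0.215]
 [ 0.575 -0.371]
 [ 0.42  -0.407]
 [ 0.383 -0.251]] [ 0.4791994 -0.3111084] [np.float64(0.16), np.float64(0.161), np.float64(0.159), np.float64(0.16)]
cup,scraperblade [array([ 0.41296204, -0.01932808,  0.05      ]), array([0.73230812, 0.01401412, 0.01      ])]
```

View pics/scrop.png

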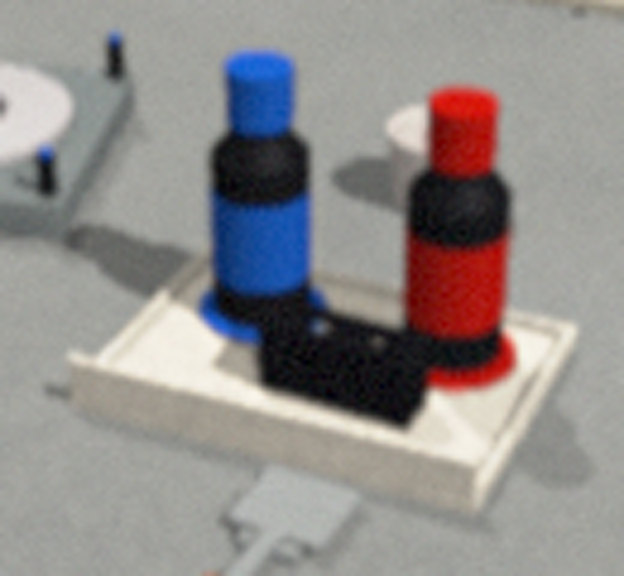

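```bash
cat > go.py <<'E'
import sys; from h import *
o=bot.get_obs(); x,y,z,yaw=map(float,sys.argv[1:5])
M=R.from_quat(o['tool_rot']).as_matrix(); a=np.radians(yaw)
G=np.array([[np.sin(a),0,np.cos(a)],[-np.cos(a),0,np.sin(a)],[0,-1,0]])
d=np.array([x,y,z])-o['eef_pos']; s=M.T@d/.025; r=np.degrees(R.from_matrix(M.T@G).as_rotvec())/10
print('t',round(o['clock'],2),'pos',np.round(o['eef_pos'],4),'yaw',np.degrees(np.arctan2(M[1,2],M[0,2])).round(2),'grip',round(o['grip_width'],4),'F',np.round(o['ft_force'],1))
print('row',np.r_[s,r].round(3),'rows>=',round(np.linalg.norm(d)/.0625,2),round(np.linalg.norm(r)*10/10.7,2))
E
python3 go.py .5767 .0452 .211 0
```

```text
t 0.3 pos [0.1717 0.4693 0.211 ] yaw 69.9 grip 0.0857 F [-0.4 -0.1 -0.2]
row [ 2.1042e+01  7.0000e-03 -1.0366e+01  4.0000e-03  6.9900e+00  3.0000e-03] rows>= 9.38 6.53
```

```bash
python3 -m handwheel '[[1.9,0,-0.94,0,0.7,0],[3.8,0,-1.88,0,1.4,0],[5.7,0,-2.8,0,2.1,0],[7.6,0,-3.75,0,2.8,0],[9.5,0,-4.7,0,3.5,0]]' 1; python3 go.py .5767 .0452 .211 0
```

```text
clock: 0.92
eef_pos: [0.3555, 0.2763, 0.2114]
tool_rot: [-0.626, 0.328, -0.328, 0.627]
ft_force: [1.4, 0.9, 0.3]
grip_width: 0.0856
t 0.93 pos [0.3555 0.2763 0.2114] yaw 34.68 grip 0.0856 F [1.4 0.9 0.3]
row [ 1.2637e+01  1.9000e-02  2.0160e+00 -3.0000e-03  3.4680e+00 -1.0000e-03] rows>= 5.12 3.24
```

```bash
python3 -m handwheel '[[2.2,0,0.35,0,0.7,0],[4.4,0,0.7,0,1.4,0],[6.6,0,1.05,0,2.1,0],[8.8,0,1.4,0,2.8,0],[11,0,1.75,0,3.47,0]]'; python3 go.py .5767 .0452 .211 0
```

```text
clock: 1.55
eef_pos: [0.5488, 0.0756, 0.2113]
tool_rot: [-0.5, 0.5, -0.5, 0.5]
ft_force: [0.4, -0.3, 0.4]
grip_width: 0.0853
t 1.55 pos [0.5488 0.0756 0.2113] yaw -0.04 grip 0.0853 F [ 0.4 -0.3  0.4]
row [ 1.214e+00  1.200e-02  1.116e+00 -1.000e-03 -4.000e-03 -1.000e-03] rows>= 0.66 0.0
```

```bash
python3 -m handwheel '[[1.2,0,1.1,0,0,0],[1.21,0.9,1.12,0,0,0],[1.21,2,1.12,0,0,0],[1.21,3.1,1.12,0,0,0],[1.21,3.7,1.12,0,0,0]]'; python3 go.py .5767 .0452 .118 0; python3 -c "
from h import *
cam('wrist','w1.png');cam('scene','s1.png')"
```

```text
clock: 2.17
eef_pos: [0.5748, 0.0468, 0.117]
tool_rot: [0.502, -0.5, 0.499, -0.5]
ft_force: [0.2, 0.3, -0.2]
grip_width: 0.0856
t 2.17 pos [0.5748 0.0468 0.117 ] yaw 0.19 grip 0.0856 F [ 0.2  0.3 -0.2]
row [ 0.062 -0.039  0.075  0.015  0.019  0.002] rows>= 0.04 0.02
```

View pics/w1.png

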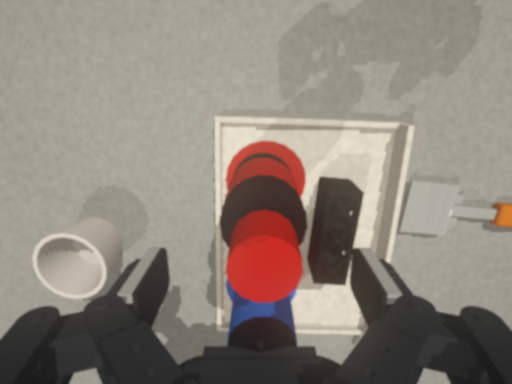

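View pics/s1.png

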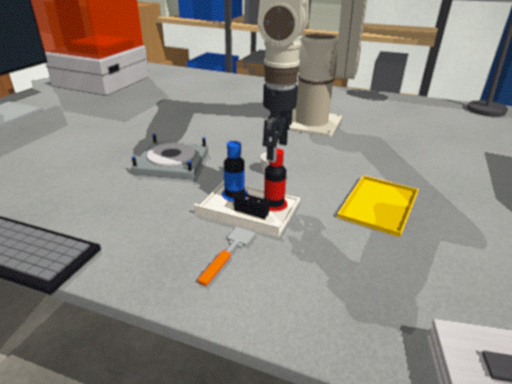

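The wrist view shows the red cap at (264,258), centred between the open jaws, so I close.

```bash
python3 -m handwheel '[[0.06,0,0.07,0,0,0],[0.06,0,0.07,0,0,0],[0.06,0,0.07,0,0,0],[0.06,0,0.07,0,0,0],[0.06,0,0.07,0,0,0]]' -1; python3 -m handwheel '[[0,0,0,0,0,0],[0,0,0,0,0,0],[0,-0.1,0,0,0,0],[0,-0.3,0,0,0,0],[0,-0.6,0,0,0,0]]'; python3 go.py .528 .288 .185 0
```

```text
clock: 2.9
eef_pos: [0.5782, 0.0455, 0.1203]
tool_rot: [-0.5, 0.499, -0.5, 0.502]
ft_force: [-1.2, -0.2, 6.4]
grip_width: 0.0329
clock: 3.52
eef_pos: [0.5769, 0.0454, 0.1333]
tool_rot: [0.501, -0.5, 0.499, -0.5]
ft_force: [0.2, -0.6, -3.5]
grip_width: 0.0334
t 3.52 pos [0.5769 0.0454 0.1333] yaw 0.2 grip 0.0334 F [ 0.2 -0.6 -3.5]
row [-9.711e+00 -2.066e+00 -1.927e+00  1.100e-02  2.000e-02  1.000e-03] rows>= 4.05 0.02
```

```bash
python3 -m handwheel '[[0,-0.5,0,0,0,0],[0,-1.0,0,0,0,0],[0,-1.5,0,0,0,0],[0,-1.8,0,0,0,0],[0,-1.8,0,0,0,0]]'; python3 -c "
from h import *
c=cam('wrist','w2.png');s=cam('scene'); cv2.imwrite('pics/s2.png',cv2.resize(s['color'][80:240,190:330],None,fx=4,fy=4,interpolation=cv2.INTER_CUBIC)[:560,:,::-1])"; python3 go.py .528 .288 .175 0
```

```text
clock: 4.15
eef_pos: [0.5781, 0.0455, 0.1798]
tool_rot: [-0.5, 0.499, -0.5, 0.501]
ft_force: [0.3, -0.3, -4.0]
grip_width: 0.033
t 4.25 pos [0.5774 0.0454 0.1785] yaw 0.2 grip 0.0331 F [ 0.   0.  -2.9]
row [-9.711e+00  1.420e-01 -1.940e+00  3.000e-03  2.000e-02  0.000e+00] rows>= 3.96 0.02
```

View pics/w2.png

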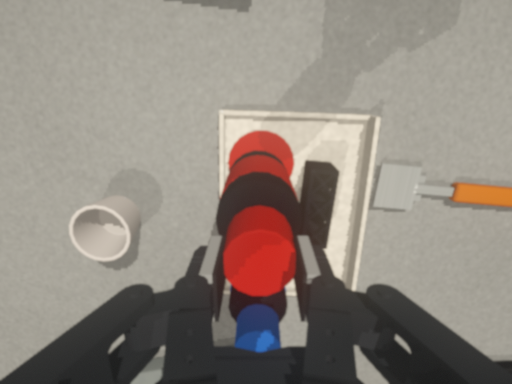

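View pics/s2.png

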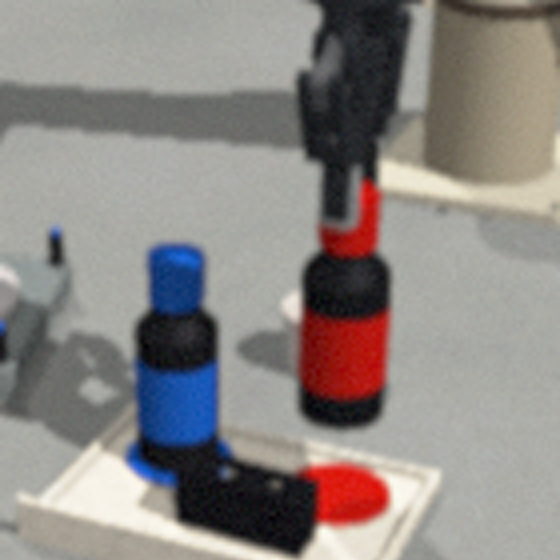

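Red bottle is held upright by the cap (scene crop around (350,230)). Carrying it to the tray.

```bash
python3 -m handwheel '[[-1.4,0,-0.3,0,0,0],[-3.5,0,-0.7,0,0,0],[-5.6,0,-1.1,0,0,0],[-7.6,0,-1.5,0,0,0],[-9,0,-1.8,0,0,0]]';  python3 go.py .528 .288 .118 0
```

```text
clock: 4.88
eef_pos: [0.5307, 0.2724, 0.1779]
tool_rot: [0.502, -0.499, 0.498, -0.501]
ft_force: [0.8, -1.4, -3.4]
grip_width: 0.033
t 4.88 pos [0.5307 0.2724 0.1779] yaw 0.3 grip 0.033 F [ 0.8 -1.4 -3.4]
row [-6.250e-01  2.398e+00 -1.000e-01  7.000e-03  3.000e-02  1.000e-03] rows>= 0.99 0.03
```

```bash
python3 -m handwheel '[[-0.6,0.4,-0.1,0,0,0],[-0.6,1.0,-0.1,0,0,0],[-0.6,1.6,-0.1,0,0,0],[-0.6,2.1,-0.1,0,0,0],[-0.6,2.3,-0.1,0,0,0]]';  python3 go.py .528 .288 .1135 0
```

```text
clock: 5.5
eef_pos: [0.5289, 0.2838, 0.1198]
tool_rot: [0.501, -0.5, 0.499, -0.5]
ft_force: [-0.2, -0.7, -3.0]
grip_width: 0.0331
t 5.5 pos [0.5289 0.2838 0.1198] yaw 0.1 grip 0.0331 F [-0.2 -0.7 -3. ]
row [-0.17   0.252 -0.034  0.012  0.011  0.007] rows>= 0.12 0.02
```

```bash
python3 -m handwheel '[[0,0.06,0,0,0,0],[0,0.12,0,0,0,0],[0,0.18,0,0,0,0],[0,0.2,0,0,0,0],[0,0.2,0,0,0,0]]';  python3 go.py .528 .288 .1135 0
```

```text
clock: 6.12
eef_pos: [0.5292, 0.2854, 0.1164]
tool_rot: [-0.501, 0.499, -0.499, 0.501]
ft_force: [0.5, -0.1, -2.5]
grip_width: 0.0332
t 6.12 pos [0.5292 0.2854 0.1164] yaw 0.21 grip 0.0332 F [ 0.5 -0.1 -2.5]
row [-0.105  0.118 -0.05  -0.001  0.021 -0.001] rows>= 0.07 0.02
```

```bash
python3 -m handwheel '[[0,0.04,0,0,0,0],[0,0.08,0,0,0,0],[0,0.1,0,0,0,0],[0,0.1,0,0,0,0],[0,0.1,0,0,0,0]]';  python3 go.py .528 .288 .1135 0
```

```text
clock: 6.75
eef_pos: [0.5296, 0.2858, 0.1154]
tool_rot: [-0.5, 0.499, -0.499, 0.502]
ft_force: [-2.0, -0.4, 4.8]
grip_width: 0.0333
t 6.75 pos [0.5296 0.2858 0.1154] yaw 0.21 grip 0.0333 F [-2.  -0.4  4.8]
row [-0.09   0.078 -0.063 -0.01   0.021 -0.008] rows>= 0.05 0.02
```

Contact (force reversed to +4.8 N). Release and retreat upward.

```bash
python3 -m handwheel '[[0,0,0,0,0,0],[0,0,0,0,0,0],[0,0,0,0,0,0],[0,0,0,0,0,0],[0,0,0,0,0,0]]' 1; python3 -m handwheel '[[0,-0.3,0,0,0,0],[0,-1.3,0,0,0,0],[0,-2.3,0,0,0,0],[0,-3.3,0,0,0,0],[0,-3.8,0,0,0,0]]';  python3 go.py .5767 -.0635 .21 0;python3 -c "
from h import *
c=cam('top','t3.png')"
```

```text
clock: 7.38
eef_pos: [0.5292, 0.2852, 0.1137]
tool_rot: [0.501, -0.499, 0.499, -0.501]
ft_force: [0.4, 1.0, -0.4]
grip_width: 0.0855
clock: 8.0
eef_pos: [0.53, 0.2857, 0.211]
tool_rot: [-0.5, 0.499, -0.499, 0.502]
ft_force: [0.1, 0.1, -0.0]
grip_width: 0.0855
t 8.0 pos [0.53   0.2857 0.211 ] yaw 0.2 grip 0.0855 F [ 0.1  0.1 -0. ]
row [ 1.3974e+01  2.5000e-02  1.8200e+00 -1.6000e-02  2.0000e-02 -9.0000e-03] rows>= 5.64 0.03
```

View pics/t3.png

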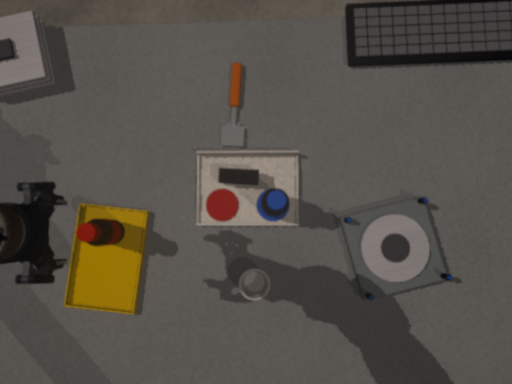

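Red stands in the tray (cap (87,232)); the red pad is fully visible at (222,205). On to blue.

```bash
python3 - <<'E'
from meas import *
c=cam('top');m=masks(c)
for s,ce,mm in blobs(m['red'],60): print('red',s,ce.round(2),'z9',on(c,*ce,.009).round(4),'z149',on(c,*ce,.149).round(4))
E
python3 -m handwheel '[[2.2,0,0.3,0,0,0],[4.5,0,0.6,0,0,0],[6.8,0,0.9,0,0,0],[9.1,0,1.2,0,0,0],[11.2,0,1.5,0,0,0]]';  python3 go.py .5767 -.0635 .21 0
```

```text
red [207 190  31  30 739] [221.83 204.58] z9 [0.58   0.0466 0.009 ] z149 [0.5713 0.0358 0.149 ]
red [ 78 223  18  18 263] [ 86.6  231.67] z9 [0.5301 0.3403 0.009 ] z149 [0.5292 0.2836 0.149 ]
clock: 8.72
eef_pos: [0.5671, 0.0034, 0.2075]
tool_rot: [0.501, -0.5, 0.499, -0.5]
ft_force: [-0.1, 0.3, 0.3]
grip_width: 0.0854
t 8.72 pos [0.5671 0.0034 0.2075] yaw 0.18 grip 0.0854 F [-0.1  0.3  0.3]
row [ 2.678 -0.099  0.377  0.011  0.018  0.   ] rows>= 1.08 0.02
```

```bash
python3 -m handwheel '[[1.4,0,0.2,0,0,0],[2.68,0,0.38,0,0,0],[2.68,0.6,0.38,0,0,0],[2.68,1.5,0.38,0,0,0],[2.68,2.3,0.38,0,0,0]]';  python3 go.py .5767 -.0635 .119 0
```

```text
clock: 9.35
eef_pos: [0.5762, -0.0606, 0.1489]
tool_rot: [0.502, -0.5, 0.498, -0.501]
ft_force: [-0.7, -0.2, 0.3]
grip_width: 0.0853
t 9.35 pos [ 0.5762 -0.0606  0.1489] yaw 0.24 grip 0.0853 F [-0.7 -0.2  0.3]
row [ 0.116  1.195  0.021  0.016  0.024 -0.004] rows>= 0.48 0.03
```

```bash
python3 -m handwheel '[[0.1,0.3,0.02,0,0,0],[0.1,0.7,0.02,0,0,0],[0.1,1.0,0.02,0,0,0],[0.1,1.15,0.02,0,0,0],[0.1,1.15,0.02,0,0,0]]';  python3 go.py .5767 -.0635 .119 0; python3 -c "
from h import *
cam('wrist','w4.png')"
```

```text
clock: 9.98
eef_pos: [0.578, -0.0641, 0.1226]
tool_rot: [0.501, -0.499, 0.499, -0.501]
ft_force: [-0.2, 0.0, -0.3]
grip_width: 0.0856
t 9.97 pos [ 0.578  -0.0641  0.1226] yaw 0.2 grip 0.0856 F [-0.2  0.  -0.3]
row [-0.022  0.142 -0.05  -0.     0.02   0.   ] rows>= 0.06 0.02
```

View pics/w4.png

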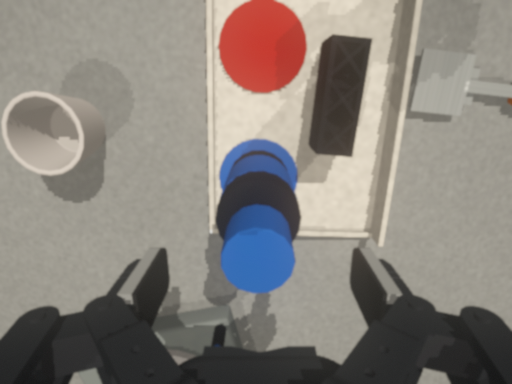

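Blue cap at (258,255), centred between the jaws. Close and lift.

```bash
python3 -m handwheel '[[0,0,0,0,0,0],[0,0,0,0,0,0],[0,0,0,0,0,0],[0,0,0,0,0,0],[0,0,0,0,0,0]]' -1; python3 -m handwheel '[[0,0,0,0,0,0],[0,-0.2,0,0,0,0],[0,-0.6,0,0,0,0],[0,-1.2,0,0,0,0],[0,-2,0,0,0,0]]'; python3 go.py .419 .304 .175 0
```

```text
clock: 10.65
eef_pos: [0.5782, -0.0641, 0.1232]
tool_rot: [-0.501, 0.499, -0.499, 0.501]
ft_force: [-1.1, 0.4, 5.5]
grip_width: 0.0329
clock: 11.28
eef_pos: [0.5777, -0.064, 0.1732]
tool_rot: [0.501, -0.499, 0.499, -0.501]
ft_force: [0.5, 0.2, -3.5]
grip_width: 0.0326
t 11.28 pos [ 0.5777 -0.064   0.1732] yaw 0.2 grip 0.0326 F [ 0.5  0.2 -3.5]
row [-1.4743e+01 -6.4000e-02 -6.2970e+00  5.0000e-03  2.0000e-02 -1.0000e-03] rows>= 6.41 0.02
```

```bash
python3 -m handwheel '[[-1.2,-0.1,-0.5,0,0,0],[-3.1,-0.2,-1.3,0,0,0],[-5.1,-0.2,-2.1,0,0,0],[-7.1,-0.2,-3,0,0,0],[-9,-0.2,-3.85,0,0,0]]'; python3 -m handwheel '[[-1.8,0,-0.8,0,0,0],[-3.4,0,-1.5,0,0,0],[-4.8,0,-2.1,0,0,0],[-5.7,0,-2.4,0,0,0],[-5.74,0.4,-2.45,0,0,0]]'; python3 go.py .419 .304 .122 0
```

```text
clock: 11.9
eef_pos: [0.4804, 0.1622, 0.1787]
tool_rot: [-0.5, 0.499, -0.499, 0.501]
ft_force: [0.5, 0.2, -1.8]
grip_width: 0.0329
clock: 12.52
eef_pos: [0.4195, 0.306, 0.1689]
tool_rot: [-0.5, 0.498, -0.499, 0.503]
ft_force: [0.3, -0.8, -2.4]
grip_width: 0.033
t 12.53 pos [0.4195 0.306  0.1689] yaw 0.37 grip 0.033 F [ 0.3 -0.8 -2.4]
row [ 0.085  1.876 -0.026 -0.016  0.037 -0.013] rows>= 0.75 0.04
```

```bash
python3 -m handwheel '[[0.08,0.5,0,0,0,0],[0.08,1.0,0,0,0,0],[0.08,1.5,0,0,0,0],[0.08,1.85,0,0,0,0],[0.08,1.85,0,0,0,0]]';  python3 -m handwheel '[[0,0.05,0,0,0,0],[0,0.08,0,0,0,0],[0,0.12,0,0,0,0],[0,0.12,0,0,0,0],[0,0.12,0,0,0,0]]'; python3 go.py .419 .304 .118 0
```

```text
clock: 13.15
eef_pos: [0.4187, 0.3012, 0.1203]
tool_rot: [0.501, -0.499, 0.499, -0.5]
ft_force: [0.3, -0.5, -2.2]
grip_width: 0.033
clock: 13.78
eef_pos: [0.4192, 0.3019, 0.1184]
tool_rot: [-0.501, 0.499, -0.499, 0.501]
ft_force: [-0.1, 0.0, -2.5]
grip_width: 0.033
t 13.78 pos [0.4192 0.3019 0.1184] yaw 0.2 grip 0.033 F [-0.1  0.  -2.5]
row [-0.083  0.016 -0.008 -0.001  0.02  -0.   ] rows>= 0.03 0.02
```

```bash
python3 -m handwheel '[[0,0.03,0,0,0,0],[0,0.06,0,0,0,0],[0,0.06,0,0,0,0],[0,0.06,0,0,0,0],[0,0.06,0,0,0,0]]'; python3 go.py .419 .304 .118 0
```

```text
clock: 14.4
eef_pos: [0.4195, 0.3024, 0.1182]
tool_rot: [-0.5, 0.499, -0.499, 0.502]
ft_force: [-2.8, -1.2, 6.1]
grip_width: 0.0327
t 14.4 pos [0.4195 0.3024 0.1182] yaw 0.21 grip 0.0327 F [-2.8 -1.2  6.1]
row [-0.063  0.01  -0.018 -0.008  0.021 -0.009] rows>= 0.03 0.02
```

```bash
python3 -m handwheel '[[0,0,0,0,0,0],[0,0,0,0,0,0],[0,0,0,0,0,0],[0,0,0,0,0,0],[0,0,0,0,0,0]]' 1; python3 -m handwheel '[[0,-0.3,0,0,0,0],[0,-1.3,0,0,0,0],[0,-2.3,0,0,0,0],[0,-3.3,0,0,0,0],[0,-3.7,0,0,0,0]]';  python3 - <<'E'
from meas import *
c=cam('top','t5.png');m=masks(c)
for s,ce,mm in blobs(m['blue'],60): print('blue',s,ce.round(2),'z9',on(c,*ce,.009).round(4),'z149',on(c,*ce,.149).round(4))
for s,ce,mm in blobs(m['red'],60): print('red',s,ce.round(2),'z9',on(c,*ce,.009).round(4),'z149',on(c,*ce,.149).round(4))
b=min(blobs(m['dark'],300),key=lambda b:abs(b[1][0]-238.8)+abs(b[1][1]-176.5)); print(b[1],b[0],on(c,*b[1],.046))
E
python3 go.py .635 .0072 .15 -4.7
```

```text
clock: 15.02
eef_pos: [0.4192, 0.3018, 0.1167]
tool_rot: [0.501, -0.499, 0.499, -0.501]
ft_force: [-0.1, -0.2, -0.5]
grip_width: 0.0852
clock: 15.65
eef_pos: [0.42, 0.3025, 0.2114]
tool_rot: [-0.5, 0.499, -0.499, 0.502]
ft_force: [-0.2, -0.2, -0.8]
grip_width: 0.0852
blue [258 190  30  30 718] [272.54 204.5 ] z9 [ 0.577  -0.0633  0.009 ] z149 [ 0.5687 -0.057   0.149 ]
blue [ 67 284  22  19 316] [ 77.31 293.18] z9 [0.4002 0.3589 0.009 ] z149 [0.4195 0.2993 0.149 ]
red [207 190  31  30 738] [221.86 204.59] z9 [0.58   0.0466 0.009 ] z149 [0.5713 0.0357 0.149 ]
red [ 78 223  19  19 279] [ 87.03 231.87] z9 [0.5297 0.3394 0.009 ] z149 [0.5288 0.2829 0.149 ]
[238.39740821 176.24406048] [220 170  38  14 463] [0.63608232 0.00769015 0.046     ]
t 15.7 pos [0.4201 0.3026 0.2119] yaw 0.2 grip 0.0851 F [-0.4 -0.3  1.2]
row [11.852  2.475  8.544 -0.019  0.49  -0.015] rows>= 5.93 0.46
```

View pics/t5.png

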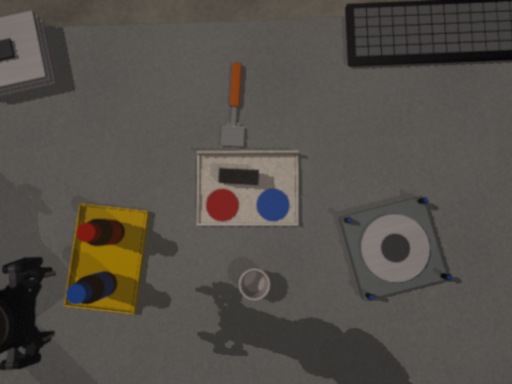

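Both bottles stand in the tray (caps (87,232) and (77,293)), and both pads are clear. Now the print, with the jaws partly open to clear the back wall.

```bash
python3 -m handwheel '[[1.6,0,1.15,0,0.07,0],[3.4,0,2.5,0,0.15,0],[5.2,0,3.8,0,0.24,0],[7,0,5.1,0,0.33,0],[8.8,0,6.4,0,0.4,0]]' 0.2; python3 go.py .6355 .0073 .10 -4.7
```

```text
clock: 16.32
eef_pos: [0.5804, 0.0809, 0.2083]
tool_rot: [-0.483, 0.517, -0.516, 0.483]
ft_force: [0.4, 1.0, 0.2]
grip_width: 0.0514
t 16.32 pos [0.5804 0.0809 0.2083] yaw -3.82 grip 0.0514 F [0.4 1.  0.2]
row [2.789e+00 4.328e+00 2.402e+00 8.000e-03 8.800e-02 1.000e-03] rows>= 2.27 0.08
```

```bash
python3 -m handwheel '[[1.2,0.3,1.05,0,0.05,0],[2.5,1,2.2,0,0.09,0],[2.79,2.2,2.4,0,0.09,0],[2.79,3.6,2.4,0,0.09,0],[2.79,4.3,2.4,0,0.09,0]]'; python3 go.py .6355 .0073 .03 -4.7;  python3 -c "
from h import *
cam('wrist','w6.png')"
```

```text
clock: 16.95
eef_pos: [0.633, 0.0084, 0.0979]
tool_rot: [-0.48, 0.522, -0.519, 0.477]
ft_force: [-0.4, -0.5, 0.7]
grip_width: 0.0516
t 16.95 pos [0.633  0.0084 0.0979] yaw -4.74 grip 0.0516 F [-0.4 -0.5  0.7]
row [ 0.033  2.715  0.117  0.033 -0.004  0.003] rows>= 1.09 0.03
```

View pics/w6.png

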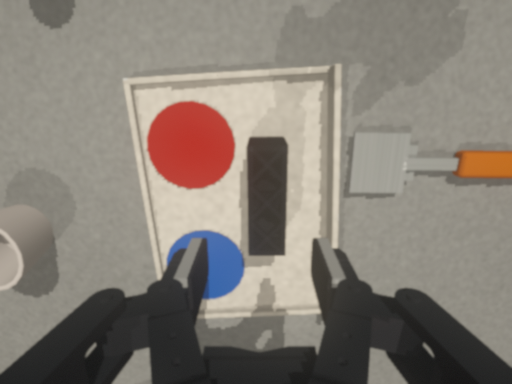

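```bash
python3 - <<'E'
from h import *
c=cam('wrist')
P=np.array([on(c,*p,.048)[:2] for p in [(248,137),(287,137),(285,254),(248,254)]]); print(P.round(4),P.mean(0),[np.linalg.norm(P[i]-P[i-1]).round(4) for i in range(4)])
d=P[0]+P[1]-P[2]-P[3]; print(np.degrees(np.arctan2(d[1],d[0]))-90)
print(on(c,191,145,.009),on(c,205,264,.009))
E
```

```text
[[ 0.628   0.0569]
 [ 0.6537  0.0548]
 [ 0.6474 -0.0319]
 [ 0.6199 -0.0298]] [0.6372317  0.01249788] [np.float64(0.087), np.float64(0.0258), np.float64(0.0869), np.float64(0.0276)]
-4.7416737323659675
[0.58014054 0.04870137 0.009     ] [ 0.57672445 -0.0586655   0.009     ]
```

```bash
python3 -m handwheel '[[0,0.5,0.12,0,0,0],[0,1.2,0.12,0,0,0],[0,1.9,0.12,0,0,0],[0,2.5,0.12,0,0,0],[0,2.7,0.12,0,0,0]]'; python3 go.py .636 .0085 .016 -4.7
```

```text
clock: 17.68
eef_pos: [0.6373, 0.0087, 0.0329]
tool_rot: [-0.48, 0.521, -0.52, 0.479]
ft_force: [0.3, 0.9, -0.0]
grip_width: 0.0511
t 17.68 pos [0.6373 0.0087 0.0329] yaw -4.69 grip 0.0511 F [ 0.3  0.9 -0. ]
row [ 0.01   0.674 -0.052  0.012  0.001  0.001] rows>= 0.27 0.01
```

```bash
python3 -m handwheel '[[0,0.25,-0.03,0,0,0],[0,0.5,-0.03,0,0,0],[0,0.6,-0.03,0,0,0],[0,0.6,-0.03,0,0,0],[0,0.6,-0.03,0,0,0]]'; python3 go.py .636 .0085 .016 -4.7;python3 -m handwheel '[[0,0,0,0,0,0],[0,0,0,0,0,0],[0,0,0,0,0,0],[0,0,0,0,0,0],[0,0,0,0,0,0]]' -1;python3 go.py .636 .0085 .016 -4.7; python3 -c "
from h import *
cam('wrist','w7.png')"
```

```text
clock: 18.3
eef_pos: [0.6377, 0.0087, 0.0196]
tool_rot: [0.479, -0.52, 0.52, -0.479]
ft_force: [0.1, 0.3, 0.6]
grip_width: 0.0512
t 18.3 pos [0.6377 0.0087 0.0196] yaw -4.7 grip 0.0512 F [0.1 0.3 0.6]
row [ 0.013  0.146 -0.068 -0.004  0.    -0.   ] rows>= 0.06 0.0
clock: 18.92
eef_pos: [0.638, 0.0087, 0.0199]
tool_rot: [0.479, -0.52, 0.52, -0.479]
ft_force: [0.8, 0.0, 4.4]
grip_width: 0.0266
t 18.93 pos [0.638  0.0087 0.0199] yaw -4.7 grip 0.0266 F [0.8 0.  4.4]
row [ 0.015  0.156 -0.08  -0.008  0.    -0.001] rows>= 0.07 0.01
```

View pics/w7.png

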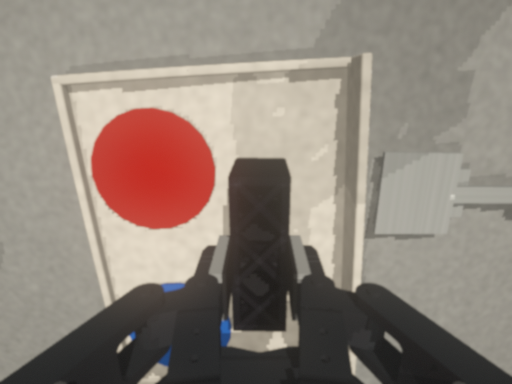

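Print held at 26.6 mm width, near mid-length. Lift and check.

```bash
python3 -m handwheel '[[0,-0.2,0,0,0,0],[0,-1,0,0,0,0],[0,-2.2,0,0,0,0],[0,-3.4,0,0,0,0],[0,-4.2,0,0,0,0]]'; python3 go.py .479 -.3112 .125 -4.7; python3 -c "
from h import *
c=cam('wrist','w8.png'); s=cam('scene'); cv2.imwrite('pics/s8.png',cv2.resize(s['color'][80:240,190:330],None,fx=4,fy=4,interpolation=cv2.INTER_CUBIC)[:560,:,::-1])"
```

```text
clock: 19.6
eef_pos: [0.6372, 0.0087, 0.1252]
tool_rot: [-0.479, 0.52, -0.52, 0.479]
ft_force: [0.6, -1.0, -1.8]
grip_width: 0.0259
t 19.6 pos [0.6372 0.0087 0.1252] yaw -4.7 grip 0.0259 F [ 0.6 -1.  -1.8]
row [ 1.3271e+01  1.0000e-02 -5.2590e+00  2.0000e-03  0.0000e+00 -0.0000e+00] rows>= 5.71 0.0
```

View pics/w8.png

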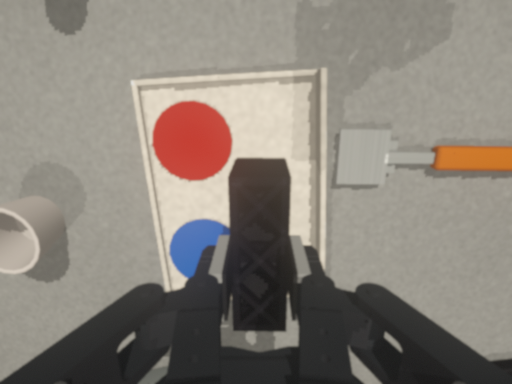

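View pics/s8.png

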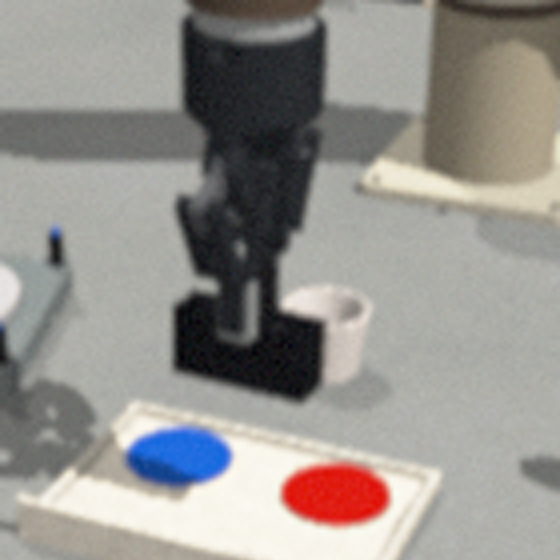

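```bash
python3 - <<'E'
import cv2,numpy as np
im=cv2.imread('pics/w8.png')[145:345,200:320]
im=np.clip(im.astype(float)*2.2,0,255).astype(np.uint8)
cv2.imwrite('pics/w8c.png',cv2.resize(im,None,fx=3,fy=3,interpolation=cv2.INTER_CUBIC))
E
```

```text
(no output)
```

View pics/w8c.png

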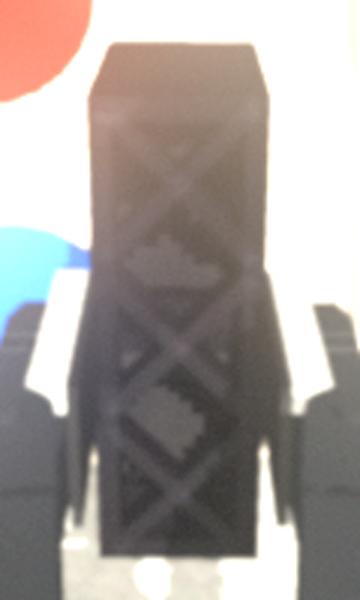

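```bash
python3 -m handwheel '[[1.7,0,-0.7,0,0,0],[3.7,0,-1.5,0,0,0],[5.7,0,-2.3,0,0,0],[7.7,0,-3.05,0,0,0],[9.4,0,-3.75,0,0,0]]';python3 -m handwheel '[[1.5,0,-0.6,0,0,0],[3,0,-1.2,0,0,0],[3.8,0,-1.5,0,0,0],[3.87,0,-1.51,0,0,0],[3.87,0,-1.51,0,0,0]]'; python3 go.py .479 -.3112 .052 -4.7
```

```text
clock: 20.32
eef_pos: [0.5225, -0.2191, 0.1225]
tool_rot: [-0.479, 0.521, -0.519, 0.478]
ft_force: [0.8, -0.0, -0.4]
grip_width: 0.0261
clock: 20.95
eef_pos: [0.4794, -0.3102, 0.1238]
tool_rot: [-0.479, 0.52, -0.519, 0.479]
ft_force: [-0.2, -0.4, -1.8]
grip_width: 0.0258
t 20.95 pos [ 0.4794 -0.3102  0.1238] yaw -4.65 grip 0.0258 F [-0.2 -0.4 -1.8]
row [ 0.043  2.871 -0.012  0.003  0.005 -0.006] rows>= 1.15 0.01
```

```bash
python3 - <<'E'
from h import *
c=cam('wrist','w9.png'); o=bot.get_obs(); M=R.from_quat(o['tool_rot']).as_matrix()
z=o['eef_pos'][2]+.0285
for p in [(231,177),(289,177),(234,330),(286,330)]:
    P=on(c,*p,z); print((M.T@(P-o['eef_pos'])*1000).round(1))
E
```

```text
[-41.5 -28.5 -12.6]
[-41.5 -28.5  12.7]
[ 40.7 -28.5 -13.4]
[ 40.7 -28.5  13.6]
```

View pics/w9.png

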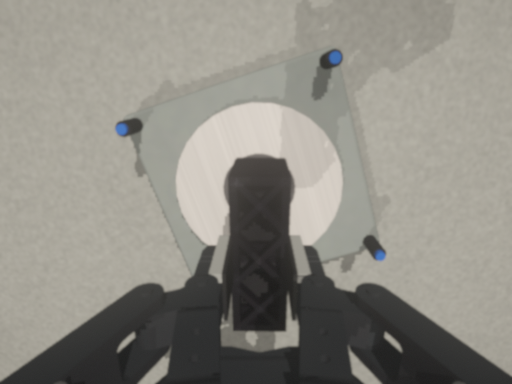

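The print is centred in the jaws (ends at −41.5/+40.7 mm). Lowering onto the platter.

```bash
python3 -m handwheel '[[0.04,0.6,0,0,0,0],[0.04,1.3,0,0,0,0],[0.04,2,0,0,0,0],[0.04,2.6,0,0,0,0],[0.04,2.75,0,0,0,0]]'; python3 -m handwheel '[[0,0.05,0,0,0,0],[0,0.1,0,0,0,0],[0,0.15,0,0,0,0],[0,0.15,0,0,0,0],[0,0.15,0,0,0,0]]'; python3 go.py .479 -.3112 .0485 -4.7
```

```text
clock: 21.62
eef_pos: [0.4783, -0.3111, 0.0538]
tool_rot: [-0.48, 0.521, -0.519, 0.479]
ft_force: [0.8, -0.6, -1.2]
grip_width: 0.026
clock: 22.25
eef_pos: [0.4792, -0.3123, 0.052]
tool_rot: [0.479, -0.52, 0.52, -0.479]
ft_force: [0.5, 1.0, -0.7]
grip_width: 0.0257
t 22.25 pos [ 0.4792 -0.3123  0.052 ] yaw -4.7 grip 0.0257 F [ 0.5  1.  -0.7]
row [-0.042  0.141 -0.011 -0.002 -0.     0.001] rows>= 0.06 0.0
```

```bash
python3 -m handwheel '[[-0.04,0.04,0,0,0,0],[-0.04,0.08,0,0,0,0],[-0.04,0.1,0,0,0,0],[-0.04,0.1,0,0,0,0],[-0.04,0.1,0,0,0,0]]'; python3 go.py .479 -.3112 .0485 -4.7
```

```text
clock: 22.88
eef_pos: [0.4792, -0.3112, 0.0493]
tool_rot: [0.479, -0.52, 0.52, -0.479]
ft_force: [-0.6, 0.1, -0.3]
grip_width: 0.0258
t 22.88 pos [ 0.4792 -0.3112  0.0493] yaw -4.7 grip 0.0258 F [-0.6  0.1 -0.3]
row [ 0.001  0.032 -0.008  0.     0.     0.   ] rows>= 0.01 0.0
```

```bash
python3 -m handwheel '[[0,0.02,0,0,0,0],[0,0.04,0,0,0,0],[0,0.05,0,0,0,0],[0,0.05,0,0,0,0],[0,0.05,0,0,0,0]]'; python3 go.py .479 -.3112 .0485 -4.7
```

```text
clock: 23.5
eef_pos: [0.4794, -0.3113, 0.0489]
tool_rot: [0.479, -0.52, 0.52, -0.479]
ft_force: [-0.9, 1.4, 4.7]
grip_width: 0.0262
t 23.5 pos [ 0.4794 -0.3113  0.0489] yaw -4.7 grip 0.0262 F [-0.9  1.4  4.7]
row [-0.002  0.015 -0.015 -0.004  0.     0.003] rows>= 0.01 0.0
```

Contact on the platter. Open partly and lift away.

```bash
python3 -m handwheel '[[0,0,0,0,0,0],[0,0,0,0,0,0],[0,0,0,0,0,0],[0,0,0,0,0,0],[0,0,0,0,0,0]]' 0.3; python3 -m handwheel '[[0,-0.3,0,0,0,0],[0,-1.3,0,0,0,0],[0,-2.8,0,0,0,0],[0,-4.5,0,0,0,0],[0,-6.2,0,0,0,0]]'; python3 go.py .54 -.06 .21 0
```

```text
clock: 24.12
eef_pos: [0.4792, -0.3112, 0.0479]
tool_rot: [-0.479, 0.52, -0.52, 0.479]
ft_force: [0.5, 0.9, -0.9]
grip_width: 0.0557
clock: 24.75
eef_pos: [0.4791, -0.3111, 0.205]
tool_rot: [0.479, -0.52, 0.52, -0.479]
ft_force: [0.5, 0.9, -0.2]
grip_width: 0.0555
t 24.75 pos [ 0.4791 -0.3111  0.205 ] yaw -4.7 grip 0.0555 F [ 0.5  0.9 -0.2]
row [-1.0211e+01 -2.0200e-01  1.6050e+00 -3.0000e-03 -4.7000e-01  2.0000e-03] rows>= 4.14 0.44
```

Move away toward the caddy, then check the print with the top view.

```bash
python3 -m handwheel '[[-1.6,-0.1,0.25,0,-0.1,0],[-3.7,-0.2,0.6,0,-0.2,0],[-5.9,-0.3,0.95,0,-0.3,0],[-8.1,-0.3,1.3,0,-0.4,0],[-10.1,-0.3,1.6,0,-0.47,0]]' 1; python3 - <<'E'
from meas import *
c=cam('top','t10.png'); im=c['color'][180:310,330:470]; cv2.imwrite('pics/t10c.png',cv2.resize(np.clip(im*1.6,0,255).astype(np.uint8),None,fx=4,fy=4,interpolation=cv2.INTER_CUBIC)[:,:,::-1])
g=cv2.cvtColor(c['color'],cv2.COLOR_RGB2GRAY)
cv2.imwrite('pics/s10.png',cam('scene')['color'][:,:,::-1])
E
python3 go.py .419 .304 .21 0
```

```text
clock: 25.38
eef_pos: [0.5401, -0.061, 0.2114]
tool_rot: [-0.5, 0.499, -0.5, 0.501]
ft_force: [0.3, -0.1, 0.4]
grip_width: 0.0856
t 25.48 pos [ 0.5406 -0.0582  0.2112] yaw 0.4 grip 0.0854 F [-0.8 -0.5  0.2]
row [-1.4521e+01  6.4000e-02 -4.7650e+00 -7.0000e-03  4.0000e-02 -8.0000e-03] rows>= 6.11 0.04
```

View pics/t10c.png

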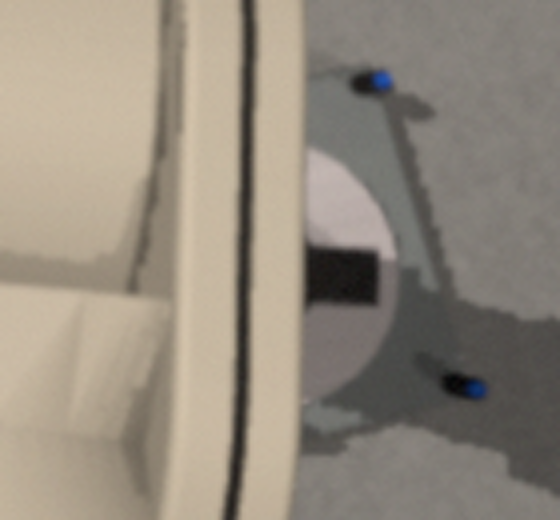

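View pics/s10.png

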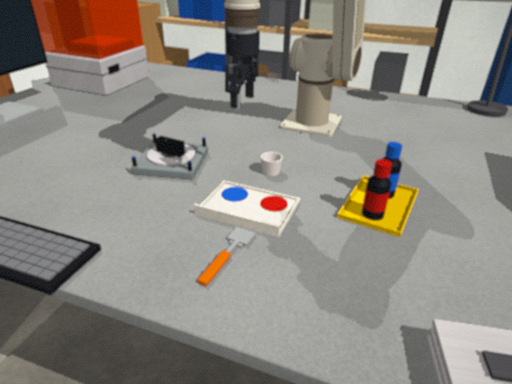

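Print stands on the platter, though the arm hides part of it; I'll recheck later. Now fetch blue.

```bash
python3 -m handwheel '[[-1.6,0,-0.55,0,0,0],[-3.8,0,-1.25,0,0,0],[-6,0,-2,0,0,0],[-8.2,0,-2.7,0,0,0],[-10,0,-3.3,0,0,0]]' 1; python3 -m handwheel '[[-1.5,0,-0.5,0,0,0],[-3,0,-1,0,0,0],[-4.2,0,-1.4,0,0,0],[-4.44,0.2,-1.47,0,0,0],[-4.44,0.8,-1.47,0,0,0]]'; python3 go.py .4193 .302 .119 0
```

```text
clock: 26.1
eef_pos: [0.4567, 0.1884, 0.2113]
tool_rot: [-0.5, 0.5, -0.5, 0.5]
ft_force: [1.1, 0.8, 0.2]
grip_width: 0.0857
clock: 26.72
eef_pos: [0.4212, 0.2981, 0.1908]
tool_rot: [-0.499, 0.5, -0.5, 0.501]
ft_force: [-0.6, 0.2, -0.8]
grip_width: 0.0852
t 26.73 pos [0.4212 0.2981 0.1908] yaw 0.01 grip 0.0852 F [-0.6  0.2 -0.8]
row [-1.520e-01  2.871e+00 -8.300e-02 -1.100e-02  1.000e-03 -4.000e-03] rows>= 1.15 0.01
```

```bash
python3 -m handwheel '[[-0.15,0.4,-0.08,0,0,0],[-0.15,1.2,-0.08,0,0,0],[-0.15,2,-0.08,0,0,0],[-0.15,2.7,-0.08,0,0,0],[-0.15,2.8,-0.08,0,0,0]]'; python3 go.py .4193 .302 .119 0;  python3 -c "
from h import *
cam('wrist','w11.png')"
```

```text
clock: 27.35
eef_pos: [0.4175, 0.3002, 0.1187]
tool_rot: [0.501, -0.501, 0.5, -0.498]
ft_force: [-0.5, -0.6, -1.3]
grip_width: 0.085
t 27.35 pos [0.4175 0.3002 0.1187] yaw -0.09 grip 0.085 F [-0.5 -0.6 -1.3]
row [-0.072 -0.014  0.071  0.018 -0.009  0.014] rows>= 0.04 0.02
```

View pics/w11.png

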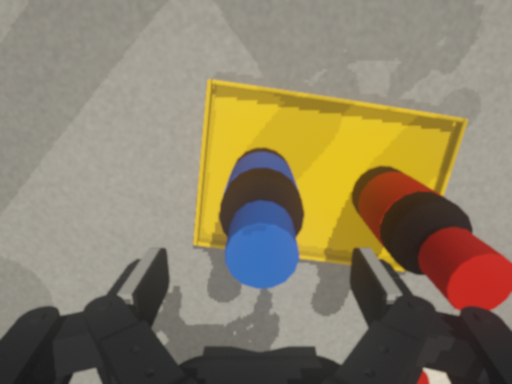

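Blue cap at (262,252), between the jaws. Close and lift.

```bash
python3 -m handwheel '[[-0.04,0,0.04,0,0,0],[-0.04,0,0.04,0,0,0],[-0.04,0,0.04,0,0,0],[-0.04,0,0.04,0,0,0],[-0.04,0,0.04,0,0,0]]' -1; python3 go.py .4193 .302 .119 0; python3 -m handwheel '[[0,0,0,0,0,0],[0,-0.2,0,0,0,0],[0,-0.7,0,0,0,0],[0,-1.4,0,0,0,0],[0,-2.2,0,0,0,0]]'; python3 go.py .577 -.0633 .175 0
```

```text
clock: 28.02
eef_pos: [0.4199, 0.3034, 0.1216]
tool_rot: [-0.499, 0.5, -0.5, 0.501]
ft_force: [-1.2, -0.6, 5.4]
grip_width: 0.0324
t 28.02 pos [0.4199 0.3034 0.1216] yaw 0.01 grip 0.0324 F [-1.2 -0.6  5.4]
row [ 0.057  0.106 -0.023 -0.008  0.001 -0.007] rows>= 0.05 0.01
clock: 28.65
eef_pos: [0.4192, 0.3027, 0.1761]
tool_rot: [0.5, -0.5, 0.5, -0.5]
ft_force: [0.2, 0.2, -2.8]
grip_width: 0.0324
t 28.65 pos [0.4192 0.3027 0.1761] yaw -0.0 grip 0.0324 F [ 0.2  0.2 -2.8]
row [ 1.464e+01  4.900e-02  6.312e+00  5.000e-03 -0.000e+00  4.000e-03] rows>= 6.38 0.01
```

```bash
python3 -m handwheel '[[1.2,-0.1,0.5,0,0,0],[3.1,-0.2,1.35,0,0,0],[5.1,-0.2,2.2,0,0,0],[7.1,-0.2,3.05,0,0,0],[9,-0.2,3.9,0,0,0]]'; python3 -m handwheel '[[1.8,0,0.8,0,0,0],[3.6,0,1.55,0,0,0],[5,0,2.15,0,0,0],[5.6,0,2.4,0,0,0],[5.64,0,2.42,0,0,0]]'; python3 go.py .577 -.0633 .135 0
```

```text
clock: 29.28
eef_pos: [0.5175, 0.0763, 0.1811]
tool_rot: [0.5, -0.5, 0.5, -0.5]
ft_force: [0.8, 1.2, -3.2]
grip_width: 0.0323
clock: 29.9
eef_pos: [0.5774, -0.0635, 0.1804]
tool_rot: [-0.5, 0.501, -0.5, 0.5]
ft_force: [0.1, -0.2, -3.4]
grip_width: 0.0321
t 29.9 pos [ 0.5774 -0.0635  0.1804] yaw -0.08 grip 0.0321 F [ 0.1 -0.2 -3.4]
row [-0.008  1.815 -0.015  0.004 -0.008 -0.003] rows>= 0.73 0.01
```

```bash
python3 -m handwheel '[[0,0.4,0,0,0,0],[0,1,0,0,0,0],[0,1.6,0,0,0,0],[0,1.95,0,0,0,0],[0,1.95,0,0,0,0]]'; python3 go.py .577 -.0633 .125 0; python3 - <<'E'
from h import *
w=cam('wrist','w12.png');s=cam('scene');t=cam('top')
cv2.imwrite('pics/s12.png',np.hstack([cv2.resize(x,(400,400),interpolation=cv2.INTER_CUBIC) for x in (s['color'][135:235,185:285],t['color'][140:240,210:310])])[:,:,::-1])
E
```

```text
clock: 30.52
eef_pos: [0.5766, -0.0627, 0.1305]
tool_rot: [0.501, -0.501, 0.499, -0.5]
ft_force: [-0.2, 0.4, -2.2]
grip_width: 0.0321
t 30.52 pos [ 0.5766 -0.0627  0.1305] yaw 0.02 grip 0.0321 F [-0.2  0.4 -2.2]
row [ 0.022  0.221  0.016  0.014  0.002 -0.002] rows>= 0.09 0.01
```

View pics/w12.png

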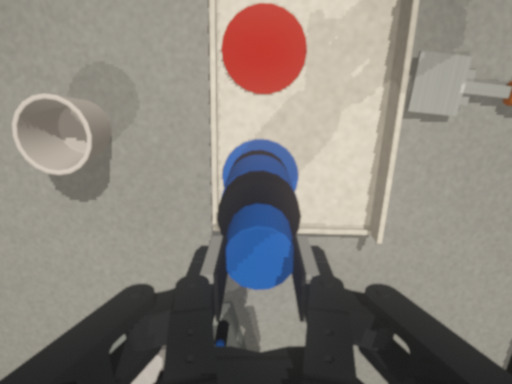

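View pics/s12.png

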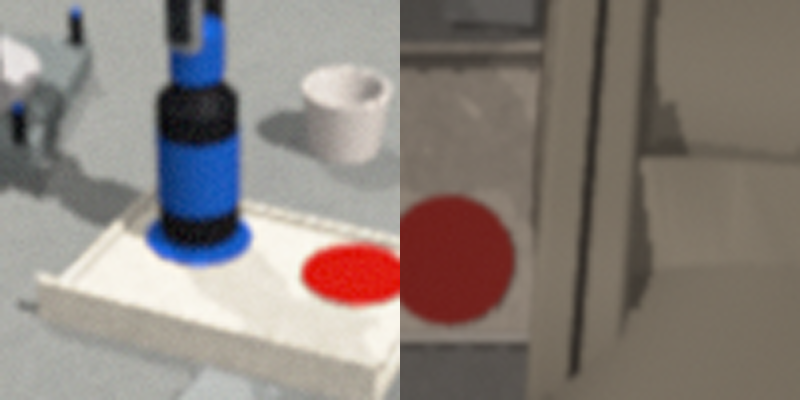

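Bottle and pad share a centre line in the scene view (both ~x=199). Lowering.

```bash
python3 -m handwheel '[[0.02,0.05,0.02,0,0,0],[0.02,0.1,0.02,0,0,0],[0.02,0.13,0.02,0,0,0],[0.02,0.13,0.02,0,0,0],[0.02,0.13,0.02,0,0,0]]'; python3 -m handwheel '[[0,0.03,0,0,0,0],[0,0.06,0,0,0,0],[0,0.06,0,0,0,0],[0,0.06,0,0,0,0],[0,0.06,0,0,0,0]]'; python3 go.py .577 -.0633 .125 0
```

```text
clock: 31.3
eef_pos: [0.578, -0.0636, 0.1286]
tool_rot: [0.5, -0.5, 0.5, -0.5]
ft_force: [-0.7, -1.1, -1.1]
grip_width: 0.0324
clock: 31.92
eef_pos: [0.578, -0.0635, 0.1271]
tool_rot: [-0.5, 0.5, -0.5, 0.5]
ft_force: [-1.0, 0.8, -2.7]
grip_width: 0.0324
t 31.93 pos [ 0.578  -0.0635  0.1271] yaw 0.0 grip 0.0324 F [-1.   0.8 -2.7]
row [-0.009  0.083 -0.041 -0.     0.    -0.   ] rows>= 0.04 0.0
```

```bash
python3 -m handwheel '[[0,0.03,-0.04,0,0,0],[0,0.06,-0.04,0,0,0],[0,0.06,-0.04,0,0,0],[0,0.06,-0.04,0,0,0],[0,0.06,-0.04,0,0,0]]'; python3 go.py .577 -.0633 .125 0
```

```text
clock: 32.55
eef_pos: [0.5776, -0.0636, 0.1267]
tool_rot: [0.5, -0.499, 0.501, -0.5]
ft_force: [-0.9, 0.3, 5.0]
grip_width: 0.0323
t 32.55 pos [ 0.5776 -0.0636  0.1267] yaw 0.0 grip 0.0323 F [-0.9  0.3  5. ]
row [-0.01   0.068 -0.024 -0.011  0.     0.001] rows>= 0.03 0.01
```

Contact. Release, rise, and go for red.

```bash
python3 -m handwheel '[[0,0,0,0,0,0],[0,0,0,0,0,0],[0,0,0,0,0,0],[0,0,0,0,0,0],[0,0,0,0,0,0]]' 1; python3 -m handwheel '[[0,-0.3,0,0,0,0],[0,-1.3,0,0,0,0],[0,-2.3,0,0,0,0],[0,-3.1,0,0,0,0],[0,-3.4,0,0,0,0]]';  python3 go.py .5293 .285 .21 0
```

```text
clock: 33.17
eef_pos: [0.5769, -0.0636, 0.1254]
tool_rot: [-0.5, 0.5, -0.5, 0.5]
ft_force: [0.7, 0.9, -0.8]
grip_width: 0.0855
clock: 33.8
eef_pos: [0.5779, -0.0637, 0.2126]
tool_rot: [0.499, -0.499, 0.501, -0.501]
ft_force: [0.7, -0.4, -0.7]
grip_width: 0.0853
t 33.8 pos [ 0.5779 -0.0637  0.2126] yaw -0.0 grip 0.0853 F [ 0.7 -0.4 -0.7]
row [-1.3947e+01  9.2000e-02 -1.9450e+00 -1.9000e-02 -0.0000e+00  2.0000e-03] rows>= 5.63 0.02
```

```bash
python3 -m handwheel '[[-1.6,0,-0.2,0,0,0],[-3.7,0,-0.5,0,0,0],[-5.9,0,-0.8,0,0,0],[-8.1,0,-1.1,0,0,0],[-10,0,-1.4,0,0,0]]'; python3 -m handwheel '[[-1.5,0,-0.2,0,0,0],[-2.8,0,-0.4,0,0,0],[-3.7,0,-0.5,0,0,0],[-3.95,0.2,-0.54,0,0,0],[-3.95,0.8,-0.54,0,0,0]]'; python3 go.py .5295 .285 .119 0;python3 - <<'E'
from meas import *
c=cam('top','t13.png');m=masks(c)
for k in('blue','red'):
  for s,ce,mm in blobs(m[k],60): print(k,s,ce.round(2),'z9',on(c,*ce,.009).round(4),'z154',on(c,*ce,.154).round(4))
E
```

```text
clock: 34.42
eef_pos: [0.5412, 0.1883, 0.2101]
tool_rot: [0.5, -0.5, 0.5, -0.5]
ft_force: [0.4, -0.3, 0.3]
grip_width: 0.0856
clock: 35.05
eef_pos: [0.5291, 0.2851, 0.1904]
tool_rot: [-0.5, 0.5, -0.5, 0.5]
ft_force: [-0.2, 0.4, 0.1]
grip_width: 0.0853
t 35.05 pos [0.5291 0.2851 0.1904] yaw -0.01 grip 0.0853 F [-0.2  0.4  0.1]
row [ 3.000e-03  2.856e+00  1.300e-02 -8.000e-03 -1.000e-03 -1.000e-03] rows>= 1.14 0.01
blue [267 191  19  19 288] [276.08 200.12] z9 [ 0.5863 -0.0713  0.009 ] z154 [ 0.5762 -0.0635  0.154 ]
blue [258 198  20  22  86] [264.34 211.73] z9 [ 0.5618 -0.0451  0.009 ] z154 [ 0.5558 -0.0415  0.154 ]
red [207 190  31  30 738] [221.86 204.59] z9 [0.58   0.0466 0.009 ] z154 [0.571  0.0353 0.154 ]
red [ 78 223  18  18 261] [ 86.62 231.67] z9 [0.5301 0.3402 0.009 ] z154 [0.5292 0.2816 0.154 ]
```

View pics/t13.png

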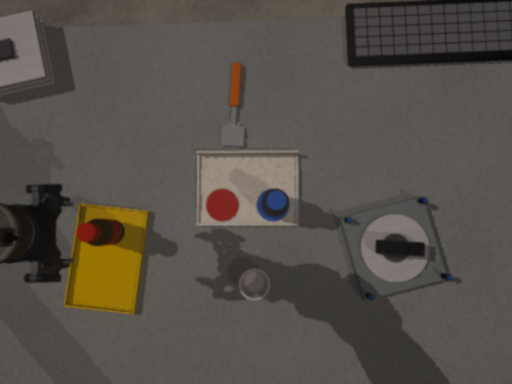

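Blue cap centre (.5762,−.0635) vs its pad (.577,−.0633), within 1 mm. The print lies across the platter at (400,248). Now red.

```bash
python3 -m handwheel '[[0,0.4,0,0,0,0],[0,1.2,0,0,0,0],[0,2,0,0,0,0],[0,2.6,0,0,0,0],[0,2.8,0,0,0,0]]'; python3 go.py .5295 .285 .119 0;  python3 - <<'E'
from meas import *
cam('wrist','w14.png')
c=cam('top');m=masks(c)
for s,ce,mm in blobs(m['dark'],300):
    if abs(ce[0]-400)<20 and abs(ce[1]-248)<20: print(s,ce)
im=c['color'][200:300,345:455]; cv2.imwrite('pics/t14c.png',cv2.resize(np.clip(im*2.,0,255).astype(np.uint8),None,fx=5,fy=5,interpolation=cv2.INTER_CUBIC)[:,:,::-1])
E
```

```text
clock: 35.72
eef_pos: [0.528, 0.2843, 0.1193]
tool_rot: [0.501, -0.5, 0.5, -0.499]
ft_force: [-0.0, -0.1, 0.6]
grip_width: 0.0851
t 35.73 pos [0.528  0.2843 0.1193] yaw -0.05 grip 0.0851 F [-0.  -0.1  0.6]
row [-0.029  0.01   0.06   0.01  -0.005  0.006] rows>= 0.03 0.01
[376 235  49  25 815] [399.00245399 247.54723926]
```

View pics/w14.png

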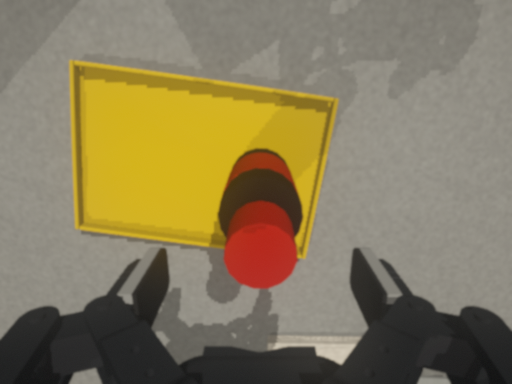

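View pics/t14c.png

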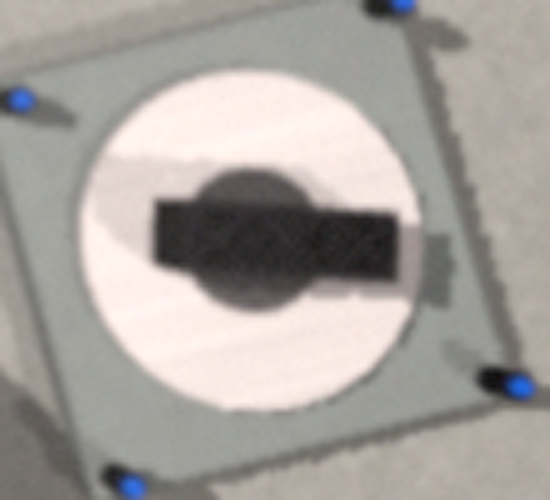

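```bash
python3 - <<'E'
from h import *
c=cam('top')
f=lambda x,y:((x+.5)/5-.5+345,(y+.5)/5-.5+200)
P=np.array([on(c,*f(*p),.077)[:2] for p in [(155,200),(398,213),(396,281),(153,265)]]); print(P.round(4),P.mean(0),[np.linalg.norm(P[i]-P[i-1]).round(4) for i in range(4)])
E
python3 -m handwheel '[[-0.02,0,0,0,0,0],[-0.02,0,0,0,0,0],[-0.02,0,0,0,0,0],[-0.02,0,0,0,0,0],[-0.02,0,0,0,0,0]]' -1; python3 go.py .5295 .285 .119 0; python3 -m handwheel '[[0,0,0,0,0,0],[0,-0.2,0,0,0,0],[0,-0.7,0,0,0,0],[0,-1.4,0,0,0,0],[0,-2.2,0,0,0,0]]'; python3 go.py .58 .0468 .175 0
```

```text
[[ 0.4977 -0.261 ]
 [ 0.4902 -0.3553]
 [ 0.4638 -0.3527]
 [ 0.4723 -0.2588]] [ 0.48097757 -0.30693871] [np.float64(0.0255), np.float64(0.0945), np.float64(0.0265), np.float64(0.0943)]
clock: 36.5
eef_pos: [0.5289, 0.2861, 0.1216]
tool_rot: [-0.499, 0.5, -0.5, 0.501]
ft_force: [-1.5, 0.4, 5.3]
grip_width: 0.0321
t 36.5 pos [0.5289 0.2861 0.1216] yaw 0.01 grip 0.0321 F [-1.5  0.4  5.3]
row [ 0.043  0.103  0.024 -0.008  0.001 -0.006] rows>= 0.05 0.01
clock: 37.12
eef_pos: [0.528, 0.2854, 0.1757]
tool_rot: [0.501, -0.5, 0.5, -0.499]
ft_force: [-0.2, 0.4, -3.2]
grip_width: 0.0322
t 37.12 pos [0.528  0.2854 0.1757] yaw 0.0 grip 0.0322 F [-0.2  0.4 -3.2]
row [9.546e+00 3.300e-02 2.078e+00 9.000e-03 0.000e+00 5.000e-03] rows>= 3.91 0.01
```

Print's visible end face explains the extra length; corrected, its centre is ≈(.480,−.313), against a platter centre of (.4793,−.3115). Carry red back.

```bash
python3 -m handwheel '[[1.3,-0.1,0.3,0,0,0],[3.3,-0.2,0.7,0,0,0],[5.4,-0.2,1.2,0,0,0],[7.4,-0.2,1.6,0,0,0],[8.8,-0.2,1.9,0,0,0]]'; python3 -m handwheel '[[0.5,0,0.12,0,0,0],[0.74,0.3,0.17,0,0,0],[0.74,0.9,0.17,0,0,0],[0.74,1.5,0.17,0,0,0],[0.74,1.9,0.17,0,0,0]]'; python3 go.py .58 .0468 .13 0
```

```text
clock: 37.75
eef_pos: [0.576, 0.0632, 0.1807]
tool_rot: [0.5, -0.5, 0.5, -0.499]
ft_force: [0.3, -0.9, -3.1]
grip_width: 0.0322
clock: 38.38
eef_pos: [0.5791, 0.0481, 0.1311]
tool_rot: [0.501, -0.5, 0.499, -0.5]
ft_force: [0.8, -0.1, -3.6]
grip_width: 0.0324
t 38.38 pos [0.5791 0.0481 0.1311] yaw 0.09 grip 0.0324 F [ 0.8 -0.1 -3.6]
row [0.054 0.042 0.038 0.016 0.009 0.   ] rows>= 0.03 0.02
```

```bash
python3 -m handwheel '[[0.04,0.05,0.02,0,0,0],[0.04,0.1,0.02,0,0,0],[0.04,0.13,0.02,0,0,0],[0.04,0.13,0.02,0,0,0],[0.04,0.13,0.02,0,0,0]]'; python3 go.py .58 .0468 .127 0; python3 - <<'E'
from h import *
s=cam('scene')
cv2.imwrite('pics/s15.png',cv2.resize(s['color'][140:240,200:310],None,fx=5,fy=5,interpolation=cv2.INTER_CUBIC)[:,:,::-1])
E
```

```text
clock: 39.0
eef_pos: [0.5809, 0.0462, 0.1301]
tool_rot: [0.5, -0.5, 0.5, -0.5]
ft_force: [-0.0, 0.1, -2.7]
grip_width: 0.0321
t 39.0 pos [0.5809 0.0462 0.1301] yaw -0.01 grip 0.0321 F [-0.   0.1 -2.7]
row [-0.025  0.125 -0.037 -0.003 -0.001 -0.   ] rows>= 0.05 0.0
```

View pics/s15.png

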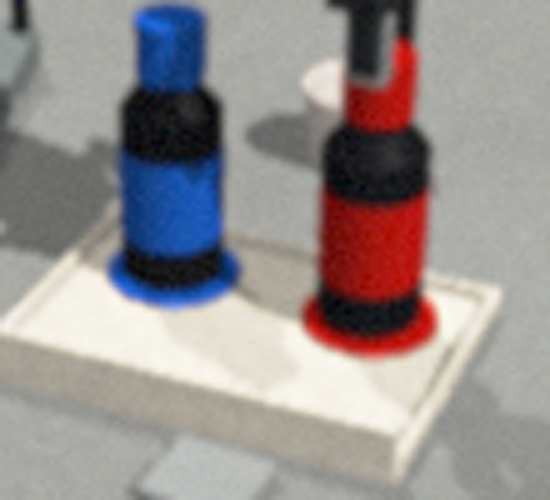

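Red lines up with its pad (bottle ~369, pad ~371). Lowering.

```bash
python3 -m handwheel '[[-0.02,0.04,-0.03,0,0,0],[-0.02,0.08,-0.03,0,0,0],[-0.02,0.08,-0.03,0,0,0],[-0.02,0.08,-0.03,0,0,0],[-0.02,0.08,-0.03,0,0,0]]'; python3 -m handwheel '[[0,0.03,0,0,0,0],[0,0.06,0,0,0,0],[0,0.06,0,0,0,0],[0,0.06,0,0,0,0],[0,0.06,0,0,0,0]]'; python3 go.py .58 .0468 .127 0
```

```text
clock: 39.67
eef_pos: [0.58, 0.0467, 0.1278]
tool_rot: [-0.5, 0.5, -0.5, 0.5]
ft_force: [-0.3, 0.6, -4.1]
grip_width: 0.0325
clock: 40.3
eef_pos: [0.5801, 0.0467, 0.1267]
tool_rot: [0.5, -0.5, 0.5, -0.5]
ft_force: [-0.5, -0.5, 0.5]
grip_width: 0.0327
t 40.3 pos [0.5801 0.0467 0.1267] yaw -0.0 grip 0.0327 F [-0.5 -0.5  0.5]
row [-0.006 -0.014 -0.005 -0.003 -0.     0.   ] rows>= 0.01 0.0
```

```bash
python3 -m handwheel '[[0,0.02,0,0,0,0],[0,0.02,0,0,0,0],[0,0.02,0,0,0,0],[0,0.02,0,0,0,0],[0,0.02,0,0,0,0]]';python3 go.py .58 .0468 .127 0;  python3 -m handwheel '[[0,0,0,0,0,0],[0,0,0,0,0,0],[0,0,0,0,0,0],[0,0,0,0,0,0],[0,0,0,0,0,0]]' 1; python3 -m handwheel '[[0,-0.3,0,0,0,0],[0,-1.3,0,0,0,0],[0,-2.3,0,0,0,0],[0,-3.1,0,0,0,0],[0,-3.4,0,0,0,0]]';  python3 -m handwheel '[[-1.5,0,-0.4,0,0,0],[-3.5,0,-0.8,0,0,0],[-5.5,0,-1.2,0,0,0],[-7.5,0,-1.8,0,0,0],[-9,0,-2,0,0,0]]'; python3 - <<'E'
from meas import *
c=cam('top','t16.png');m=masks(c)
for k in('blue','red'):
  for s,ce,mm in blobs(m[k],60): print(k,s,ce.round(2),'z154',on(c,*ce,.154).round(4))
cam('scene','s16.png')
E
```

```text
clock: 40.92
eef_pos: [0.5803, 0.0467, 0.1266]
tool_rot: [0.5, -0.5, 0.5, -0.5]
ft_force: [-2.5, -0.4, 4.8]
grip_width: 0.0325
t 40.92 pos [0.5803 0.0467 0.1266] yaw -0.0 grip 0.0325 F [-2.5 -0.4  4.8]
row [-0.005 -0.016 -0.012 -0.007 -0.    -0.   ] rows>= 0.01 0.01
clock: 41.55
eef_pos: [0.58, 0.0467, 0.1257]
tool_rot: [-0.5, 0.5, -0.5, 0.5]
ft_force: [-0.0, 1.0, 0.5]
grip_width: 0.0857
clock: 42.18
eef_pos: [0.5809, 0.0468, 0.2128]
tool_rot: [-0.499, 0.499, -0.501, 0.501]
ft_force: [-0.2, -0.2, 0.5]
grip_width: 0.0857
clock: 42.8
eef_pos: [0.5287, 0.2736, 0.2104]
tool_rot: [0.501, -0.5, 0.499, -0.5]
ft_force: [-0.4, 0.7, -0.8]
grip_width: 0.0855
blue [267 191  20  19 295] [276.08 200.07] z154 [ 0.5763 -0.0635  0.154 ]
red [207 190  19  20 302] [216.   199.84] z154 [0.58   0.0458 0.154 ]
red [210 192  27  28 131] [225.74 211.11] z154 [0.5589 0.0285 0.154 ]
```

View pics/t16.png

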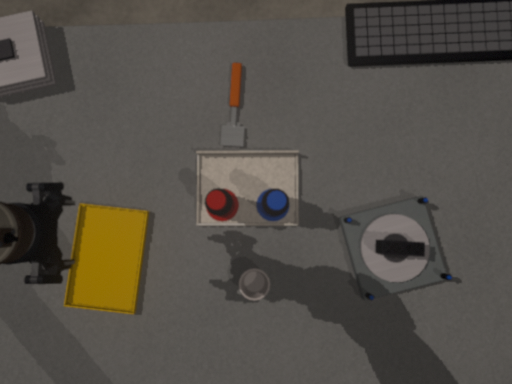

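View pics/s16.png

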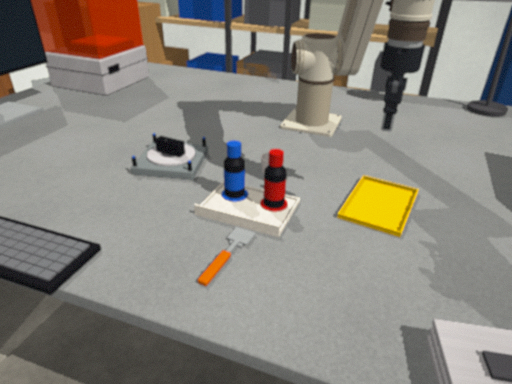

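Both bottles stand on their own pads (caps (216,200) and (276,200), within 1 mm of pad centres). The print is on the platter, cup and scraper are at their starting pixels, and the arm is clear of everything. Handing in.

```bash
python3 -m handwheel '[[0,0,0,0,0,0],[0,0,0,0,0,0],[0,0,0,0,0,0],[0,0,0,0,0,0],[0,0,0,0,0,0]]'; python3 -c "
from workcell import bot
print(bot.job_done())"
```

```text
clock: 43.52
eef_pos: [0.5302, 0.2713, 0.2109]
tool_rot: [0.5, -0.5, 0.5, -0.5]
ft_force: [1.4, -0.3, 0.5]
grip_width: 0.0852
the job is handed in; nothing more can be done
None
```

I moved both bottles into the yellow tray, then set the print upright on the turntable, then put each bottle back on the pad of its own colour. The job was handed in at about 43.5 s of the 138 s allowed; it reports no verdict.

**Last checks** (top and scene cameras, arm clear of everything, positions in m):
- **Blue bottle:** its cap is at (0.576, −0.064), and the pad centre is at (0.577, −0.063).
- **Red bottle:** its cap is at (0.580, 0.046), and the pad centre is at (0.580, 0.047).
- **Print:** its centre is about (0.480, −0.313), roughly 2 mm from the platter centre.
- **Cup and scraper:** they look unmoved in the pictures. I compared them by eye and did not measure them.
- **Forces:** the readings I saw at the end of each move stayed under about 7 N, and no bottle tipped.

**Disagreements:** the print first measured 94 mm long from above, because its end face showed in the picture. Allowing for that gave about 81 mm against the true 84 mm, and the centre above uses the corrected figure. The finger opening read 32–33 mm on the 36 mm caps, and both grips held.

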